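Change the strip carrier in a test-strip reader

ROBOT

A 6-joint arm with a two-finger parallel gripper is mounted at the origin on the work surface. World frame = base frame: x ahead of the robot, y to its left, z up, the work surface at z = 0. Lengths are in m, angles in rad, forces in N, time in s.
With the tool pointing down it reaches from about 0.425 to 0.925 m from the base axis. Payload 12.5 kg.
Tool frame: the origin (TCP) lies midway between the tips of the shut fingers; the grasp point (between the pads) lies robot.grasp_offset behind it (robot.grasp_offset is the distance from the TCP to the grasp point, in m); z points along the fingers, y is the line along which they close (so a half turn about z gives the same grasp; the last joint's range is limited). The gripper opens to 85 mm and grips with 20 to 120 N. Pads are 22 mm wide; open, the fingers measure 114 mm over their backs; the gripper's body (76 mm by 85 mm) begins 54 mm behind the grasp point. The pads swing forward as they close: fully open they stand 13 mm farther back than shut.
Start: joints at [1.1, 0.491, 1.559, -0, 1.092, -0.106], TCP at [0.223, 0.584, 0.231] pointing down, gripper open.
Joint ranges: [-3.1, 3.1], [-0.84, 2.19], [0.05, 2.79], [-1.13, 4.28], [0.06, 2.93], [-2.69, 2.69]. Speed limits (rad/s): [2.22, 2.22, 2.79, 3.14, 3.14, 3.14].

INTERFACE

Orientations are given as a rotation vector (axis times angle).
In Python, from plant import robot gives the robot as it stands. The module is installed in compiled form; this text tells all that it offers.
- The arm moves only by the tool carry_out, never from a script. Its argument "rows" is a list of rows, each a list of 2 entries, a list of its own where there are three numbers: the shift along the world's x, y, z in mm, then the turn, a rotation vector about the world's x, y, z in degrees. A call has exactly 10 rows; each row shifts and turns the commanded pose from where the row before left it; what a row does not reach is not made up. A row lasts 1/10 s, in which the tool goes at most 50 mm and 8.59 degrees, less where a joint would pass 70% of its speed; a pose out of reach is approached as far as the arm can. A call with a gripper value outside its range is refused whole. "hand" is the closure, from 0 (fully open) to 1 (shut), set as the call begins (left out, the last holds). The fingers move at their own pace and stop on an object; the grip force is fixed at half the most. Time passes only in rows, so rows that do not move let the fingers close, or fill a call up. It gives the time, the measured TCP pose, the force, the opening and the grip force at its end, in the units of the state.
- robot.read_state(): the state, without advancing time (a new reading comes with each control period).
- robot.capture(name): name is "side" or "top" or "wrist"; returns a dict with "color" (384x512x3 uint8, blue, green, red), "depth" (384x512 float32, m along the optical axis (not along the pixel's ray), 0 where there is no reading), "fx", "fy", "cx", "cy" (pixels), "eye" and "orientation" of the camera in the world. Camera axes: x right, y down, z forward; pixel columns grow to the right and rows downward; lengths in m; the calibration is good to about 2 mm. The wrist camera is an equidistant fisheye: a pixel r from the principal point sees the ray r / f radians off the axis. A picture is of the moment at which its call begins.
- robot.sign_off(): hands the job in; it is judged then, once.
Trained networks look in a picture, given as the dict that the camera call returned (one of the last four; its "shot" number tells which), for a name from the list of things; names that differ only in an ending like _2 or _b are one class to them, and where a whole thing is asked for, a point or a joint stands for the part that bears it (a point fixed in the world has none). Each returns a list of dicts, best first, with "conf" (0 to 1); they miss things now and then, are a little off and sometimes report something else, mostly with a low value. They report only what shows in the picture. A call takes as long as a camera call. They do not tell look-alikes from the thing itself.
- robot.find_in(picture, query): "location" ([column, row] in pixels, amid what is visible of it).
- robot.masks_of(picture, query): "region" (384x512 bool, what is visible of it) and "location" ([column, row] in pixels, amid what is visible of it).
- robot.tip_of(picture, query): "location" ([column, row] in pixels: a listed point, or the origin of a listed thing).
The state is a dict: "clock": time; "joint_positions": joint angles; "joint_velocities": joint speeds; "tau": joint torques, N m; "position": TCP position; "orientation": TCP orientation; "wrist_force": force on the tool from outside, world axes, zero at the start; "ft_torque": the same for the moment, N m; "width": finger opening in m; "finger_force": force on a finger pad.
Only numpy, scipy, OpenCV 4.12 (cv2) and the standard library are available. Lean on these libraries where they do the work, as an engineer would, in place of code of your own. Each camera call takes 0.05 s, during which the arm holds its last target. There are 200 camera calls.

TASK

The reader has half pushed out its used strip carrier: draw that one back out from under the hood (the rails shut in its sides, so only its top can be got at) and put it in the steel discard tray. Then lay the fresh carrier flat in the reader's channel and slide it in under the hood until it is fully home against the back stop. Leave the jar, the dropper bottle and the tube rack where they are.

Things in the scene. Friction and masses are not known exactly. Their poses are not given: they have to be found in the camera images.
- reader: White table-top strip reader with a grey loading deck, fixed to the bench. Origin: on the bench under the middle of the hood's front lip; x axis along the channel into the reader, z up. The deck is a flat plate 10 mm high, 120 mm wide, from x = -170 mm (its open end, bare beyond the rails) to under the hood. Two guide rails on it, 12 mm wide, tops 29 mm above the bench
- channel (a point): Middle of the channel floor (deck top, 10 mm above the bench) where the straight rails begin, at reader x = -55 mm. The channel is 53 mm wide from here inwards; outwards the rails flare to about 73 mm apart at reader x = -69 mm, and further out there are none
- lip (a point): Middle of the hood's lower front edge, at reader x = 0, 44 mm above the bench: 34 mm of room above the deck. The hood's front is 240 mm wide, upright from 44 to 105 mm above the bench; above that a screen slopes back, top at 175 mm. A tool held upright strikes this front before a carrier is home; one that leans back does not
- stop (a point): Middle of the back stop's face under the hood, at reader x = 99 mm. A carrier touching it is fully home: its centre at reader x = 51.5 mm, its outer end 4 mm inside the lip
- used_center (a point): Centre (half-way up) of the used carrier: white plastic slab, two strips on its flat top, 95 (its x) x 50 x 20 mm, about 60 g, loose. It lies between the rails, half under the hood, 35 to 50 mm of it sticking out. Its top is only 1 mm above the rails, so its sides cannot be gripped there. It slides easily on the deck (friction about 0.25): fingertips pressing on its top with about 10 N drag it
- fresh_center (a point): Centre (half-way up) of the fresh strip carrier, identical to the used one (95 by 50 by 20 mm, 60 g, x along its length), lying loose and flat on the bench, clear of the reader. Either end may go in first
- discard: Open steel discard tray, fixed to the bench, 190 mm (its x) by 140 mm (its y) outside, walls 5 mm thick and 40 mm high, floor 5 mm; origin under its centre, on the bench
- jar: Bystander: black strip jar, 54 mm across, 110 mm high, loose; origin under its centre
- dropper: Bystander: small amber dropper bottle, 34 mm across, 75 mm high, loose; origin under its centre
- tube_rack: Bystander: white tube rack, 90 by 160 mm, 90 mm high with its tubes, fixed; origin under its centre
There are look-alikes about, which are no part of the job. Leave any purple look-alike of the part that bears fresh_center alone. Leave any turquoise look-alike of the part that bears used_center alone.

How it is judged:
On the way, in this order (a step that is already met when the one before it is completed fails the run):
1. the used carrier is drawn out from under the hood (x of used_center in the frame of reader below -0.05 m), for 0.1 s.
2. the used carrier is in the discard tray (x of used_center in the frame of discard between -0.09 and 0.09 m and y of used_center in the frame of discard between -0.065 and 0.065 m and height (world z) of used_center below 0.04 m and contact force between the fingers and used below 0.1 N), for 0.2 s.
3. the fresh carrier lies flat and lengthwise in the reader's channel, still partly outside (x of fresh_center in the frame of reader between -0.15 and 0.03 m and y of fresh_center in the frame of reader between -0.012 and 0.012 m and z of fresh_center in the frame of reader below 0.025 m and angle between the x axis of fresh_center and the x axis of reader, either way round below 0.2 rad), for 0.1 s.
At the end, for the whole second after the job is handed in: the fresh carrier lies flat in the channel under the hood, within 5 mm of the back stop, and the used carrier lies in the discard tray, below its rim; both at rest (x of fresh_center in the frame of reader above 0.0465 m and y of fresh_center in the frame of reader between -0.005 and 0.005 m and z of fresh_center in the frame of reader below 0.025 m and angle between fresh_center's own z axis and vertical below 0.08 rad and linear speed of each of fresh, used below 0.01 m/s and x of used_center in the frame of discard between -0.09 and 0.09 m and y of used_center in the frame of discard between -0.065 and 0.065 m and height (world z) of used_center below 0.04 m); the robot touches nothing.
It fails at once if the jar or the dropper bottle is moved by more than 20 mm or tipped (distance of any of jar, dropper from where it was at the start of the episode above 0.02 m or angle between any of jar, dropper's own z axis and vertical above 0.4 rad).
It fails at once if the tube rack is struck (contact force between the arm and tube_rack above 5 N).
It also fails if it takes over 70 s, if anything falls off the work surface, if the arm or the gripper's body presses on something with over 40 N, if the wrist force passes 120 N, or if a joint passes its speed limit or range.

## Working session

There is one attempt and no reset: what is moved stays moved. The work goes in short steps, Python scripts to look and compute and a tool call to move; the robot and the scene stay as the last step left them, time stands still between calls to the robot, and variables do not carry over. Pictures are saved under pics/ and viewed, at most 10 in all, crops included, and the job is handed in when it is done.

Besides the shell and the picture viewer there is one more tool, called after "Call:" as a command line: name --argument value ..., lists and objects as JSON in quotes. carry_out: Moves the arm, as the interface text tells. Its arguments: {"type":"object","properties":{"rows":{"type":"array"},"hand":{"type":"number"}},"required":["rows"]}

```bash
mkdir -p pics
cat > h.py <<'E'
import numpy as np, cv2
from scipy.spatial.transform import Rotation as R
from plant import robot
def rot(o):
    o=np.array(o,float)
    if o.shape==(3,3): return o
    return (R.from_rotvec(o) if o.size==3 else R.from_quat(o)).as_matrix()
def pts(p,uv,d):  # pinhole pixels + depth -> world
    uv=np.atleast_2d(uv); d=np.atleast_1d(d)
    c=np.c_[(uv[:,0]-p['cx'])/p['fx']*d,(uv[:,1]-p['cy'])/p['fy']*d,d]
    return c@rot(p['orientation']).T+np.array(p['eye'])
def onz(p,uv,z): # pixel ray meets height z
    a=pts(p,uv,1.)-np.array(p['eye']); return np.array(p['eye'])+a*((z-p['eye'][2])/a[:,2:])
def cloud(p,m):
    v,u=np.nonzero(m&(p['depth']>0)); return pts(p,np.c_[u,v],p['depth'][v,u])
E
python3 - <<'E'
from h import *
s=robot.read_state(); print({k:np.round(v,3) for k,v in s.items()}, robot.grasp_offset)
T=robot.capture('top');S=robot.capture('side')
for n,p in(('top',T),('side',S)):
    cv2.imwrite(f'pics/{n}.png',p['color']); print(n,p['eye'],p['orientation'],p['fx'],p['cx'])
    for q in ['reader','used_center','fresh_center','discard','jar','dropper','tube_rack']:
        for m in robot.masks_of(p,q):
            c=cloud(p,m['region']); 
            if len(c)>5: print(q,round(m['conf'],2),np.round(m['location']),np.round(np.median(c,0),3),np.round(np.percentile(c[:,2],95),3),len(c))
    for q in ['reader','channel','lip','stop','used_center','fresh_center','discard']:
        for m in robot.tip_of(p,q):
            u=np.array(m['location']); i=np.round(u).astype(int); print('tip',q,round(m['conf'],2),u.round(1),pts(p,u,p['depth'][i[1],i[0]]).round(3))
E
```

```text
{'clock': np.float64(0.0), 'joint_positions': array([ 1.1  ,  0.492,  1.559, -0.   ,  1.092, -0.106]), 'joint_velocities': array([-0.001,  0.   , -0.001, -0.   , -0.001,  0.001]), 'tau': array([-1.0000e-03, -6.1846e+01, -2.6159e+01, -0.0000e+00,  4.0000e-03,
        0.0000e+00]), 'position': array([0.223, 0.584, 0.231]), 'orientation': array([-5.700e-01, -3.089e+00,  2.000e-03]), 'wrist_force': array([ 0.094, -0.177,  0.021]), 'ft_torque': array([ 0.064, -0.033,  0.003]), 'finger_force': np.float64(0.0), 'width': np.float64(0.086)} 0.0187
top [ 0.29235953 -0.06359755  1.2847945 ] [-2.22520172  1.97980542 -0.21792532] 431.3566968086081 255.8229291351884
reader 0.7 [186. 133.] [0.682 0.17  0.15 ] 0.176 8742
used_center 0.91 [174. 252.] [0.356 0.182 0.021] 0.025 602
used_center 0.84 [194. 162.] [0.623 0.153 0.031] 0.035 321
fresh_center 0.74 [288. 223.] [ 0.483 -0.141  0.02 ] 0.025 575
fresh_center 0.65 [290. 144.] [ 0.716 -0.13   0.05 ] 0.076 134
discard 0.93 [359. 235.] [ 0.473 -0.364  0.007] 0.041 3241
dropper 0.58 [293. 142.] [ 0.715 -0.13   0.05 ] 0.076 127
tube_rack 0.85 [346. 142
[... 1082 characters left out ...]
.483 -0.15   0.021] 0.025 602
jar 0.68 [332. 190.] [ 0.736 -0.041  0.074] 0.113 635
jar 0.15 [329. 222.] [ 0.72  -0.142  0.042] 0.075 208
dropper 0.49 [330. 221.] [ 0.72  -0.142  0.042] 0.075 228
tube_rack 0.88 [348. 267.] [ 0.744 -0.314  0.048] 0.09 2514
tip reader 0.81 [291.7 166.2] [[0.637 0.134 0.03 ]]
tip channel 0.58 [277.3 166.6] [[0.592 0.156 0.011]]
tip lip 0.92 [290.6 159.5] [[0.636 0.165 0.033]]
tip used_center 0.6 [205.9 163.1] [[0.358 0.163 0.022]]
tip used_center 0.47 [292.6 161.9] [[0.642 0.155 0.03 ]]
tip fresh_center 0.74 [193.9 231.6] [[ 0.344 -0.152  0.025]]
tip fresh_center 0.67 [244.8 230. ] [[ 0.485 -0.145  0.022]]
tip discard 0.74 [236.9 294.8] [[ 0.466 -0.355  0.006]]
```

View pics/top.png

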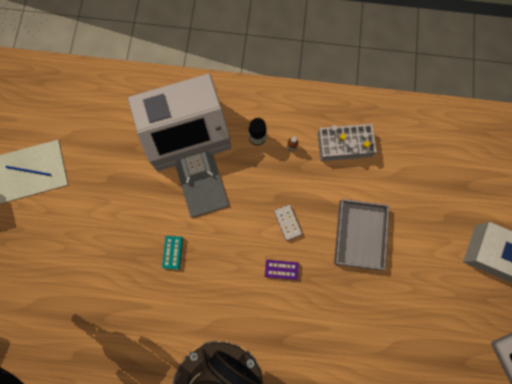

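View pics/side.png

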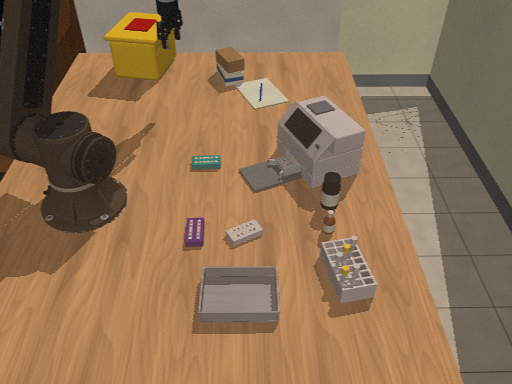

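The top view shows two candidates for each carrier:
- **Used:** the white slab in the rails at (194,162), and a turquoise one at (174,252). White is the used one, since it sits half under the hood.
- **Fresh:** the white slab at (288,223), and a purple one at (282,271). White is the fresh one, since it lies loose and clear of the reader.

The tray is at (362,235), the rack at (347,142), the jar at (258,130) and the dropper at (293,143). Next I'll take a crop to confirm this and measure the geometry.

Run:
```python
from h import *
T=robot.capture('top');S=robot.capture('side')
cr=np.hstack([cv2.resize(T['color'][140:220,160:240],(400,400),interpolation=2),cv2.resize(T['color'][195:275,240:320],(400,400),interpolation=2)])
cv2.imwrite('pics/crop.png',cr)
def box(xy):
    (c,wh,a)=cv2.minAreaRect((xy*1000).astype(np.float32)); 
    if wh[0]<wh[1]: wh=wh[::-1]; a+=90
    return np.round(c,1),np.round(wh,1),round((a+90)%180-90,2)
for n,p in(('top',T),('side',S)):
    m=np.ones(p['depth'].shape,bool); c=cloud(p,m)
    near=lambda x,y,r:np.hypot(c[:,0]-x,c[:,1]-y)<r
    k=near(.56,.13,.14)&(c[:,2]>.006)&(c[:,2]<.0145); d=c[k]; print(n,'deck',box(d[:,:2]),np.median(d[:,2]).round(4),k.sum())
    hsv=cv2.cvtColor(p['color'],cv2.COLOR_BGR2HSV)
    for nm,x,y in(('fresh',.483,-.145),):
        k=near(x,y,.07)&(c[:,2]>.012)&(c[:,2]<.03); d=c[k]; print(nm,box(d[:,:2]),np.median(d[:,2]).round(4),k.sum())
    k=near(.473,-.36,.16)&(c[:,2]>.032)&(c[:,2]<.048); print('tray rim',box(c[k][:,:2]),k.sum())
    k=near(.62,.155,.05)&(c[:,2]>.026)&(c[:,2]<.036); print('rails+used',box(c[k][:,:2]),k.sum(),np.median(c[k][:,2]))
    k=near(.68,.17,.2)&(c[:,2]>.05)&(c[:,2]<.1); print('hood low',k.sum(), box(c[k][:,:2]))
    k=near(.68,.17,.2)&(c[:,2]>.06)&(c[:,2]<.19); print('hood all',k.sum(), box(c[k][:,:2]))
    for q in('used_center','fresh_center'):
        for m in robot.masks_of(p,q):
            d=cloud(p,m['region']); z=np.median(d[:,2]); d=d[abs(d[:,2]-z)<.006]
            if len(d)>50: print(q,np.round(m['location']),box(d[:,:2]),z.round(4),len(d))
```

```text
top deck (array([547.4, 120.3]), array([265.5, 237. ]), -66.18) 0.0104 1700
fresh (array([ 484., -142.]), array([95.8, 50.6]), 28.52) 0.0209 547
tray rim (array([ 472.5, -360.1]), array([190.3, 141.3]), -0.68) 474
rails+used (array([618.3, 150.7]), array([77.7, 70.4]), -63.9) 435 0.030611422352942563
hood low 529 (array([670.4, 129.3]), array([319.7,  36.6]), -68.21)
hood all 6488 (array([741. , 158.9]), array([333.1, 189.8]), -68.21)
used_center [176. 253.] (array([356.7, 184.2]), array([94.1, 50.6]), 2.32) 0.0205 547
used_center [193. 167.] (array([625.3, 153.4]), array([55.4, 51.4]), 24.79) 0.0304 287
fresh_center [288. 220.] (array([ 484.1, -142. ]), array([95.5, 50.7]), 28.44) 0.0206 521
fresh_center [282. 271.] (array([ 344.7, -137.8]), array([94.6, 49.6]), -88.27) 0.021 560
side deck (array([542.4, 122.7]), array([267.1, 229.5]), -64.33) 0.0114 958
fresh (array([ 484.3, -144.3]), array([96.1, 54.1]), 28.6) 0.0211 511
tray rim (array([ 472.7, -361.4]), array([190.1, 145.5]), -0.5) 806
rails+used (array([622.7, 151.8]), array([81.1, 78.6]), -62.07) 297 0.03133139154703801
hood low 1072 (array([680. , 109.3]), array([294.7, 207.8]), -27.84)
hood all 4751 (array([743.6, 157.9]), array([330.1, 193. ]), -68.26)
used_center [206. 164.] (array([358.2, 181.1]), array([90.2, 58.3]), 1.32) 0.0212 283
used_center [288. 163.] (array([628. , 151.6]), array([60.8, 47.1]), 26.55) 0.0317 147
used_center [330. 222.] (array([ 722.1, -137.8]), array([31.4, 31.2]), -4.08) 0.0442 58
fresh_center [196. 232.] (array([ 344.9, -139.8]), array([98.7, 50.3]), -88.57) 0.0209 454
fresh_center [246. 233.] (array([ 484.3, -144.4]), array([96. , 54.1]), 28.7) 0.0206 475
```

View pics/crop.png

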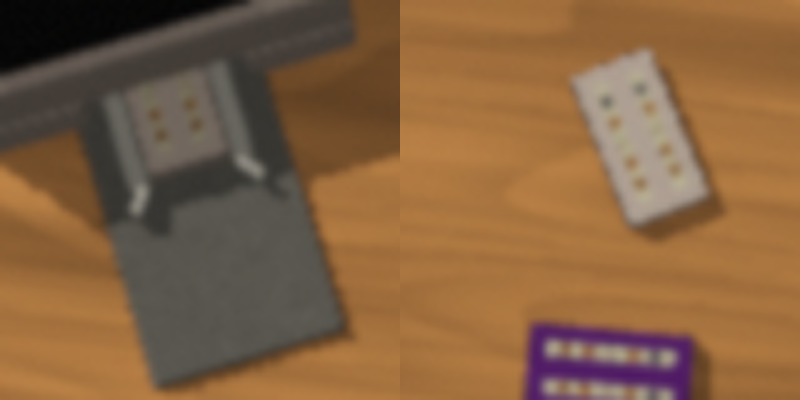

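The crop confirms it: the left half shows the white used carrier between the rails at crop (175,120), and the right half shows the white fresh carrier at (640,140), apart from the purple one. Next is the exact reader frame.

Run:
```python
from h import *
def box(xy):
    (c,wh,a)=cv2.minAreaRect((xy*1000).astype(np.float32)); 
    if wh[0]<wh[1]: wh=wh[::-1]; a+=90
    return np.round(c,1),np.round(wh,1),round((a+90)%180-90,2)
for n in('top','side'):
    p=robot.capture(n); c=cloud(p,p['depth']>0); v,u=np.nonzero(p['depth']>0)
    sat=cv2.cvtColor(p['color'],cv2.COLOR_BGR2HSV)[v,u,1]
    g=(sat<70)&(np.hypot(c[:,0]-.56,c[:,1]-.13)<.16)
    a=np.deg2rad(22); 
    for it in range(3):
        X=np.array([np.cos(a),np.sin(a)]);Y=np.array([-X[1],X[0]])
        d=c[g&(c[:,2]>.005)&(c[:,2]<.016)]; 
        # outer bare part of deck
        s=d[:,:2]@X; t=d[:,:2]@Y; s0=np.percentile(s,.5); 
        L=[];H=[];B=[]
        for k in np.arange(s0+.01,s0+.09,.006):
            w=t[(s>k)&(s<k+.006)]; B.append(k+.003);L.append(np.percentile(w,2));H.append(np.percentile(w,98))
        pl=np.polyfit(B,L,1);ph=np.polyfit(B,H,1); a+=np.arctan((pl[0]+ph[0])/2)
    print(n,'deck ang',np.rad2deg(a).round(2),'slopes',pl[0].round(3),ph[0].round(3),'w',np.round(np.mean(H)-np.mean(L),4),'mid t',np.round((np.mean(H)+np.mean(L))/2,4),'s0',s0.round(4))
    # same for fixed 21.8
    for ang in(21.8,22.5,23.5):
        b=np.deg2rad(ang);X=np.array([np.cos(b),np.sin(b)]);Y=np.array([-X[1],X[0]])
        hd=c[(np.hypot(c[:,0]-.63,c[:,1]-.17)<.12)&(c[:,2]>.055)&(c[:,2]<.1)]
        hs=hd[:,:2]@X; r=c[g&(c[:,2]>.026)&(c[:,2]<.036)]; rs=r[:,:2]@X; rt=r[:,:2]@Y
        s=d[:,:2]@X;t=d[:,:2]@Y; w=t[(s<np.percentile(s,.5)+.09)]
        print(ang,'hood front s',np.percentile(hs,[2,5,50]).round(4),'tspan',np.percentile(rt,[1,99]).round(4),'rail s',np.percentile(rs,[1,99]).round(4),'deck t',np.percentile(w,[2,98]).round(4),'deck s0',np.percentile(s,[.2,1]).round(4))
    for m in robot.masks_of(p,'used_center'):
        if abs(m['location'][1]-162)<12 and n=='top' or n=='side' and abs(m['location'][0]-290)<15:
            q=cloud(p,m['region']); q=q[abs(q[:,2]-.0305)<.005]
            X=np.array([np.cos(a),np.sin(a)]);Y=np.array([-X[1],X[0]])
            print('used s,t',np.percentile(q[:,:2]@X,[1,3,97]).round(4),np.percentile(q[:,:2]@Y,[2,50,98]).round(4))
    print('fingers n/a')
```

```text
top deck ang 24.18 slopes -0.0 -0.012 w 0.109 mid t -0.1199 s0 0.4844
21.8 hood front s [0.6535 0.6541 0.6588] tspan [-0.1778  0.0121] rail s [0.5931 0.6653] deck t [-0.1503 -0.0392] deck s0 [0.4878 0.4898]
22.5 hood front s [0.6537 0.6543 0.6577] tspan [-0.1859  0.0041] rail s [0.5919 0.6639] deck t [-0.1567 -0.0458] deck s0 [0.487  0.4888]
23.5 hood front s [0.6537 0.654  0.6562] tspan [-0.1974 -0.0073] rail s [0.5901 0.662 ] deck t [-0.1661 -0.055 ] deck s0 [0.4857 0.4874]
used s,t [0.6059 0.6071 0.6593] [-0.1396 -0.1151 -0.0908]
fingers n/a
side deck ang 23.49 slopes 0.007 -0.03 w 0.1145 mid t -0.1177 s0 0.4842
21.8 hood front s [0.6538 0.6545 0.6594] tspan [-0.2073  0.0177] rail s [0.5909 0.6717] deck t [-0.155  -0.0363] deck s0 [0.4377 0.4888]
22.5 hood front s [0.6538 0.6546 0.6584] tspan [-0.2154  0.0097] rail s [0.5892 0.6703] deck t [-0.1614 -0.0427] deck s0 [0.4377 0.4879]
23.5 hood front s [0.6534 0.6539 0.6566] tspan [-0.227  -0.0018] rail s [0.5876 0.6679] deck t [-0.1704 -0.0519] deck s0 [0.4375 0.4859]
used s,t [0.6066 0.6075 0.6655] [-0.1346 -0.1115 -0.0846]
fingers n/a
```

Run:
```python
from h import *
from scipy.optimize import least_squares
for n in('top','side'):
    p=robot.capture(n); c=cloud(p,p['depth']>0); v,u=np.nonzero(p['depth']>0)
    sat=cv2.cvtColor(p['color'],cv2.COLOR_BGR2HSV)[v,u,1]
    a0=np.deg2rad(23.5); X=np.array([np.cos(a0),np.sin(a0)]);Y=np.array([-X[1],X[0]])
    s=c[:,:2]@X; t=c[:,:2]@Y
    k=(c[:,2]>.055)&(c[:,2]<.1)&(abs(s-.655)<.012)&(abs(t+.115)<.115)
    r=least_squares(lambda q:s[k]-q[0]-q[1]*(t[k]+.115),[.655,0],loss='soft_l1',f_scale=.001).x
    print(n,'front',r[0].round(4),'ang',(23.5-np.rad2deg(np.arctan(r[1]))).round(2),k.sum())
    # hood t extents
    k=(c[:,2]>.06)&(c[:,2]<.18)&(s>.65)&(s<.85)&(t>-.26)&(t<.05); print(' hood t',np.percentile(t[k],[.5,99.5]).round(4))
    # screen plane normal
    k=(c[:,2]>.112)&(c[:,2]<.168)&(s>.65)&(s<.75)&(abs(t+.115)<.1)
    P=c[k]; 
    def f(q): return P[:,2]-q[0]-q[1]*(P[:,0]-.7)-q[2]*(P[:,1]-.17)
    q=least_squares(f,[.14,1,.4],loss='soft_l1',f_scale=.001).x; print(' screen ang',np.rad2deg(np.arctan2(q[2],q[1])).round(2),k.sum())
    # deck edges
    k=(sat<70)&(c[:,2]>.005)&(c[:,2]<.016)&(s>.492)&(s<.58)&(abs(t+.115)<.075)
    hh=[]
    for b in np.arange(.492,.58,.008):
        w=t[k&(s>=b)&(s<b+.008)]; hh.append((b,w.min(),w.max()))
    print(np.round(hh,4).tolist())
    # end edge, in t bins
    k=(sat<70)&(c[:,2]>.005)&(c[:,2]<.016)&(abs(s-.49)<.02)
    print('end',[(round(b,3),s[k&(abs(t-b)<.006)].min().round(4)) for b in np.arange(-.16,-.07,.012)])
```

```text
top front 0.6565 ang 24.43 397
 hood t [-0.225   0.0117]
 screen ang 24.92 1786
[[0.492, -0.1688, -0.0536], [0.5, -0.1685, -0.0532], [0.508, -0.1682, -0.0543], [0.516, -0.1669, -0.0537], [0.524, -0.1678, -0.0541], [0.532, -0.1683, -0.0527], [0.54, -0.1671, -0.053], [0.548, -0.168, -0.0528], [0.556, -0.1676, -0.0525], [0.564, -0.1673, -0.0539], [0.572, -0.1669, -0.0525]]
end [(np.float64(-0.16), np.float64(0.4872)), (np.float64(-0.148), np.float64(0.4878)), (np.float64(-0.136), np.float64(0.486)), (np.float64(-0.124), np.float64(0.4876)), (np.float64(-0.112), np.float64(0.4866)), (np.float64(-0.1), np.float64(0.486)), (np.float64(-0.088), np.float64(0.4861)), (np.float64(-0.076), np.float64(0.4866))]
side front 0.6568 ang 24.56 442
 hood t [-0.2301  0.009 ]
 screen ang 25.2 1102
[[0.492, -0.1732, -0.0482], [0.5, -0.1714, -0.0502], [0.508, -0.174, -0.0505], [0.516, -0.1708, -0.0542], [0.524, -0.1701, -0.0527], [0.532, -0.1721, -0.0511], [0.54, -0.1692, -0.0504], [0.548, -0.1725, -0.049], [0.556, -0.1717, -0.0516], [0.564, -0.1708, -0.0489], [0.572, -0.1716, -0.0477]]
end [(np.float64(-0.16), np.float64(0.4858)), (np.float64(-0.148), np.float64(0.4849)), (np.float64(-0.136), np.float64(0.4856)), (np.float64(-0.124), np.float64(0.487)), (np.float64(-0.112), np.float64(0.486)), (np.float64(-0.1), np.float64(0.4841)), (np.float64(-0.088), np.float64(0.4851)), (np.float64(-0.076), np.float64(0.486))]
```

The reader frame is settled: origin about (0.645, 0.162), x heading about 24.4°. The used carrier's centre is near reader x = 0, with 49 mm sticking out. I'll go above it with the fingers shut, the tool turned and leaning back 25°.

Call:
carry_out --hand 1 --rows '[[[20,-21.6,-3.5],[0,0,-8.42]],[[20,-21.6,-3.5],[0,0,-8.42]],[[20,-21.6,-3.5],[0,0,-8.42]],[[20,-21.6,-3.5],[0,0,-8.42]],[[20,-21.6,-3.5],[0,0,-8.42]],[[20,-21.6,-3.5],[0,0,-8.42]],[[20,-21.6,-3.5],[0,0,-8.42]],[[20,-21.6,-3.5],[0,0,-8.42]],[[20,-21.6,-3.5],[0,0,-8.42]],[[20,-21.6,-3.5],[0,0,-8.42]]]'

```text
clock: 3.1
position: [0.4237, 0.367, 0.1963]
orientation: [2.5, 1.903, 0.0]
wrist_force: [2.0, 0.6, 0.3]
width: 0.0004
finger_force: 0.0
```

Call:
carry_out --rows '[[[20,-21.6,-3.5],[0,0,-8.42]],[[20,-21.6,-3.5],[0,0,-8.42]],[[20,-21.6,-3.5],[0,0,-8.42]],[[20,-21.6,-3.5],[0,0,-8.42]],[[20,-21.6,-3.5],[0,0,-8.42]],[[20,-21.6,-3.5],[0,0,-8.42]],[[20,-21.6,-3.5],[0,0,0]],[[20,-21.6,-3.5],[3.44,-7.59,0]],[[20,-21.6,-3.5],[3.44,-7.59,0]],[[20,-21.6,-3.5],[3.44,-7.59,0]]]'

```text
clock: 4.1
position: [0.6195, 0.1565, 0.1621]
orientation: [-2.921, -0.634, -0.611]
wrist_force: [1.1, 1.0, -0.3]
width: 0.0002
finger_force: 0.0
```

Call:
carry_out --rows '[[[0,0,-20],[0,0,0]],[[0,0,-20],[0,0,0]],[[0,0,-20],[0,0,0]],[[0,0,-20],[0,0,0]],[[0,0,-20],[0,0,0]],[[0,0,-15],[0,0,0]],[[0,0,0],[0,0,0]],[[0,0,0],[0,0,0]],[[0,0,0],[0,0,0]],[[0,0,0],[0,0,0]]]'

```text
clock: 5.1
position: [0.6191, 0.1583, 0.0477]
orientation: [-2.92, -0.636, -0.604]
wrist_force: [0.6, -0.2, -0.2]
width: 0.0004
finger_force: 0.0
```

```bash
cat >> h.py <<'E'
O=np.array([.6454,.1621]);A=np.deg2rad(24.4);RX=np.array([np.cos(A),np.sin(A)]);RY=np.array([-RX[1],RX[0]])
def st():
    s=robot.read_state(); M=rot(s['orientation']); p=np.array(s['position'])
    print('t',round(float(s['clock']),2),'pos',p.round(4),'reader xy',((p[:2]-O)@RX).round(4),((p[:2]-O)@RY).round(4),'y head',np.rad2deg(np.arctan2(M[1,1],M[0,1])).round(2),'z in reader',(M[:2,2]@RX).round(3),(M[:2,2]@RY).round(3),'F',np.round(s['wrist_force'],1),'w',round(float(s['width']),4),np.round(s['finger_force'],1))
    return s
E
python3 - <<'E'
from h import *
st()
p=robot.capture('wrist'); cv2.imwrite('pics/w1.png',p['color'])
E
```

```text
t 5.1 pos [0.6191 0.1583 0.0477] reader xy -0.0255 0.0074 y head -65.37 z in reader 0.398 0.007 F [ 0.6 -0.2 -0.2] w 0.0004 0.0
```

View pics/w1.png

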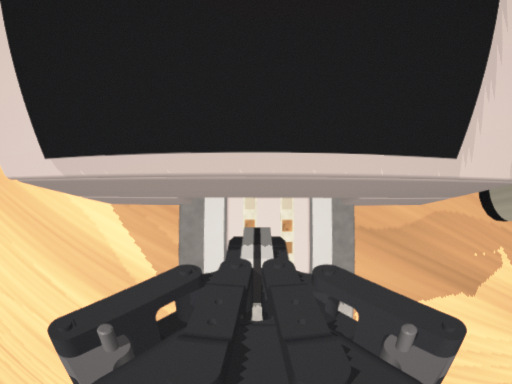

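The wrist view shows the finger tips at (257,250) left of the channel middle (269), which matches the computed +7 mm offset. I'll centre and then press down.

Call:
carry_out --rows '[[[3,-7,-5],[0,0,0]],[[0,0,-4],[0,0,0]],[[0,0,-2],[0,0,0]],[[0,0,-1],[0,0,0]],[[0,0,0],[0,0,0]],[[0,0,0],[0,0,0]],[[0,0,0],[0,0,0]],[[0,0,0],[0,0,0]],[[0,0,0],[0,0,0]],[[0,0,0],[0,0,0]]]'

```text
clock: 6.15
position: [0.6218, 0.1513, 0.0347]
orientation: [-2.921, -0.636, -0.602]
wrist_force: [0.2, -0.6, -0.4]
width: 0.0
finger_force: 0.0
```

Run:
```python
from h import *
s=st()
p=robot.capture('wrist'); M=rot(s['orientation']); print('cam in tool',M.T@(np.array(p['eye'])-s['position']))
```

```text
t 6.15 pos [0.6218 0.1513 0.0347] reader xy -0.026 -0.0001 y head -65.37 z in reader 0.397 0.008 F [ 0.2 -0.6 -0.4] w 0.0 0.0
cam in tool [ 0.06704177  0.00057042 -0.14237781]
```

Call:
carry_out --rows '[[[0,0,-1],[0,0,0]],[[0,0,0],[0,0,0]],[[0,0,-1],[0,0,0]],[[0,0,0],[0,0,0]],[[0,0,-1],[0,0,0]],[[0,0,0],[0,0,0]],[[0,0,0],[0,0,0]],[[0,0,0],[0,0,0]],[[0,0,0],[0,0,0]],[[0,0,0],[0,0,0]]]'

```text
clock: 7.2
position: [0.6223, 0.1513, 0.0328]
orientation: [-2.92, -0.635, -0.605]
wrist_force: [-2.4, -0.7, 11.0]
width: 0.0002
finger_force: 5.8
```

About 11 N on its top. I'll press slightly more and drag it out.

Call:
carry_out --rows '[[[0,0,-0.5],[0,0,0]],[[-3.65,-1.65,0],[0,0,0]],[[-7.3,-3.3,0],[0,0,0]],[[-7.3,-3.3,0],[0,0,0]],[[-7.3,-3.3,0],[0,0,0]],[[-7.3,-3.3,0],[0,0,0]],[[-7.3,-3.3,0],[0,0,0]],[[-3.65,-1.65,0],[0,0,0]],[[0,0,0],[0,0,0]],[[0,0,0],[0,0,0]]]'

```text
clock: 8.2
position: [0.5791, 0.1314, 0.0327]
orientation: [-2.92, -0.635, -0.607]
wrist_force: [-1.7, -2.0, 15.6]
width: 0.0
finger_force: 7.9
```

```bash
cat >> h.py <<'E'
def box(xy):
    (c,wh,a)=cv2.minAreaRect((xy*1000).astype(np.float32))
    if wh[0]<wh[1]: wh=wh[::-1]; a+=90
    return np.array(c)/1000,np.round(wh,1),round((a+90)%180-90,2)
def where(n,q,x,y,r=.12):
    p=robot.capture(n)
    for m in robot.masks_of(p,q):
        c=cloud(p,m['region']); 
        if len(c)<30: continue
        z=np.median(c[:,2]); c=c[abs(c[:,2]-z)<.005]
        if np.hypot(*(np.median(c[:,:2],0)-[x,y]))>r: continue
        b=box(c[:,:2]); print(n,q,round(m['conf'],2),'xy',b[0].round(4),b[1],'ang',b[2],'z',z.round(4),'reader',((b[0]-O)@RX).round(4),((b[0]-O)@RY).round(4),'xmin',((c[:,:2]-O)@RX).min().round(4),len(c))
    return p
E
python3 - <<'E'
from h import *
st()
for n in('top','side'): where(n,'used_center',.6,.13)
E
```

```text
t 8.2 pos [0.5791 0.1314 0.0327] reader xy -0.0731 -0.0006 y head -65.4 z in reader 0.399 0.006 F [-1.7 -2.  15.6] w 0.0 7.9
top used_center 0.62 xy [0.6312 0.1553] [51.4 30.6] ang -72.86 z 0.0311 reader -0.0158 -0.0003 xmin -0.0332 140
side used_center 0.84 xy [0.5979 0.1375] [90.2 47. ] ang 26.57 z 0.0313 reader -0.0534 -0.0028 xmin -0.0978 204
```

It's following the fingers: the outer end is at x_r = -0.098. Pulling about 70 mm further.

Call:
carry_out --rows '[[[-3.65,-1.65,0],[0,0,0]],[[-7.3,-3.3,0],[0,0,0]],[[-7.3,-3.3,0],[0,0,0]],[[-7.3,-3.3,0],[0,0,0]],[[-7.3,-3.3,0],[0,0,0]],[[-7.3,-3.3,0],[0,0,0]],[[-7.3,-3.3,0],[0,0,0]],[[-7.3,-3.3,0],[0,0,0]],[[-7.3,-3.3,0],[0,0,0]],[[-1.8,-0.8,0],[0,0,0]]]'

```text
clock: 9.4
position: [0.5156, 0.1029, 0.0328]
orientation: [-2.918, -0.635, -0.609]
wrist_force: [3.9, 2.0, 13.6]
width: -0.0
finger_force: 6.5
```

Call:
carry_out --hand 0 --rows '[[[0,0,5],[0,0,0]],[[0,0,20],[0,0,0]],[[0,0,30],[-3.44,7.59,0]],[[0,0,30],[-3.44,7.59,0]],[[0,0,0],[-3.1,6.84,0]],[[0,0,0],[0,0,0]],[[0,0,0],[0,0,0]],[[0,0,0],[0,0,0]],[[0,0,0],[0,0,0]],[[0,0,0],[0,0,0]]]'

```text
clock: 10.4
position: [0.5181, 0.1231, 0.0644]
orientation: [-2.875, -0.651, -0.508]
wrist_force: [-0.6, -0.7, 0.3]
width: 0.0851
finger_force: 0.0
```

Run:
```python
from h import *
st()
for n in('top','side'): p=where(n,'used_center',.57,.11)
cv2.imwrite('pics/s2.png',cv2.resize(p['color'][100:260,180:380],(800,640))[:600])
p=robot.capture('wrist'); cv2.imwrite('pics/w2.png',p['color'])
```

```text
t 10.4 pos [0.5181 0.1231 0.0644] reader xy -0.132 0.0171 y head -63.74 z in reader 0.356 0.078 F [-0.6 -0.7  0.3] w 0.0851 0.0
side used_center 0.71 xy [0.5356 0.1115] [95.2 55. ] ang 24.18 z 0.0308 reader -0.1209 -0.0007 xmin -0.1685 297
side used_center 0.44 xy [0.6926 0.1424] [289.7 144.4] ang -32.32 z 0.1214 reader 0.0348 -0.0375 xmin -0.0018 293
```

View pics/w2.png

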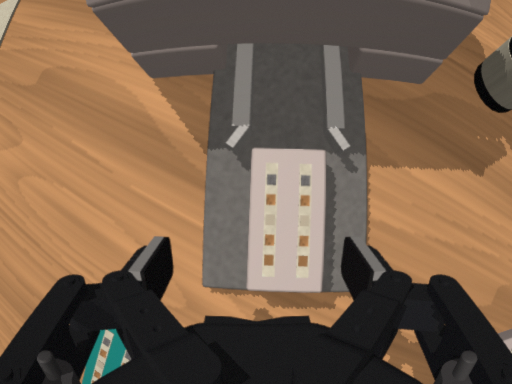

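The used carrier is out on the bare deck, between the fingers at about (287,220), with its centre at x_r = -0.121. The arm moved less than I commanded, so I'll check the joints.

Run:
```python
from h import *
s=robot.read_state(); print(np.round(s['joint_positions'],3),np.round(s['joint_velocities'],3)); M=rot(s['orientation']); print(M.round(3))
```

```text
[0.004 0.56  2.151 1.057 0.251 0.12 ] [-0.    -0.    -0.002 -0.003 -0.001  0.003]
[[ 0.849  0.441  0.292]
 [ 0.39  -0.894  0.218]
 [ 0.357 -0.071 -0.931]]
```

```bash
cat >> h.py <<'E'
def goal(x,y,z,head,lean=0,leandir=24.4):
    s=st(); h=np.deg2rad(head); yv=np.array([np.cos(h),np.sin(h),0]); zv=np.array([0,0,-1.]); T=np.c_[np.cross(yv,zv),yv,zv]
    d=np.deg2rad(leandir); T=R.from_rotvec(np.deg2rad(lean)*np.array([np.sin(d),-np.cos(d),0])).as_matrix()@T
    w=np.rad2deg((R.from_matrix(T)*R.from_matrix(rot(s['orientation'])).inv()).as_rotvec())
    print('shift mm',((np.array([x,y,z])-s['position'])*1000).round(1),'turn',w.round(2),'|',np.linalg.norm(w).round(1)); print('q',np.round(s['joint_positions'],2))
E
python3 - <<'E'
from h import *
goal(.5356,.1115,.10,-65.6)
E
```

```text
t 10.65 pos [0.5182 0.1232 0.0645] reader xy -0.1319 0.0171 y head -63.73 z in reader 0.356 0.078 F [ 0.2 -0.8 -0.2] w 0.0855 0.0
shift mm [ 17.4 -11.7  35.5] turn [-12.6   17.23  -1.1 ] | 21.4
q [0.   0.56 2.15 1.06 0.25 0.12]
```

Call:
carry_out --rows '[[[1.8,-1.2,3.6],[-1.26,1.73,-0.1]],[[1.8,-1.2,3.6],[-1.26,1.73,-0.1]],[[1.8,-1.2,3.6],[-1.26,1.73,-0.1]],[[1.8,-1.2,3.6],[-1.26,1.73,-0.1]],[[1.8,-1.2,3.6],[-1.26,1.73,-0.1]],[[1.8,-1.2,3.6],[-1.26,1.73,-0.1]],[[1.8,-1.2,3.6],[-1.26,1.73,-0.1]],[[1.8,-1.2,3.6],[-1.26,1.73,-0.1]],[[1.8,-1.2,3.6],[-1.26,1.73,-0.1]],[[1.8,-1.2,3.6],[-1.26,1.73,-0.1]]]'

```text
clock: 11.65
position: [0.5359, 0.1116, 0.1001]
orientation: [-3.067, -0.666, -0.003]
wrist_force: [-0.1, 0.1, -0.2]
width: 0.0856
finger_force: 0.0
```

Run:
```python
from h import *
goal(.5356,.1115,.014,-65.6)
```

```text
t 11.65 pos [0.5359 0.1116 0.1001] reader xy -0.1205 -0.0007 y head -65.49 z in reader 0.003 0.003 F [-0.1  0.1 -0.2] w 0.0856 0.0
shift mm [ -0.3  -0.1 -86.1] turn [-0.21  0.08 -0.11] | 0.3
q [0.08 0.55 1.88 0.01 0.71 1.22]
```

Call:
carry_out --rows '[[[0,0,-15],[0,0,0]],[[0,0,-20],[0,0,0]],[[0,0,-20],[0,0,0]],[[0,0,-15],[0,0,0]],[[0,0,-10],[0,0,0]],[[0,0,-5],[0,0,0]],[[0,0,0],[0,0,0]],[[0,0,0],[0,0,0]],[[0,0,0],[0,0,0]],[[0,0,0],[0,0,0]]]'

```text
clock: 12.65
position: [0.5362, 0.1117, 0.0155]
orientation: [-3.066, -0.666, -0.007]
wrist_force: [0.1, 0.1, 0.1]
width: 0.0853
finger_force: 0.0
```

Call:
carry_out --hand 1 --rows '[[[0,0,0],[0,0,0]],[[0,0,0],[0,0,0]],[[0,0,0],[0,0,0]],[[0,0,0],[0,0,0]],[[0,0,0],[0,0,0]],[[0,0,0],[0,0,0]],[[0,0,0],[0,0,0]],[[0,0,0],[0,0,0]],[[0,0,0],[0,0,0]],[[0,0,0],[0,0,0]]]'

```text
clock: 13.65
position: [0.5361, 0.1117, 0.0154]
orientation: [-3.066, -0.666, -0.006]
wrist_force: [-0.8, -0.1, 5.0]
width: 0.0484
finger_force: 62.4
```

Gripped (width 48 mm, 62 N). Lifting and carrying it to the tray.

Call:
carry_out --rows '[[[0,0,10],[0,0,0]],[[0,0,25],[0,0,0]],[[0,0,35],[0,0,0]],[[0,-10,35],[0,0,0]],[[-3,-25,10],[0,0,0]],[[-5,-40,0],[0,0,0]],[[-5,-40,0],[0,0,0]],[[-5,-40,0],[0,0,0]],[[-5,-40,0],[0,0,-4]],[[-5,-40,0],[0,0,-4]]]'

```text
clock: 14.65
position: [0.5074, -0.1249, 0.1306]
orientation: [-3.106, -0.447, -0.006]
wrist_force: [1.2, 0.5, -1.5]
width: 0.0484
finger_force: 62.1
```

Call:
carry_out --rows '[[[-5,-40,0],[0,0,-4]],[[-5,-40,0],[0,0,-4]],[[-5,-40,0],[0,0,-4]],[[-5,-40,0],[0,0,-4.5]],[[-6,-38,0],[0,0,0]],[[-6,-30,0],[0,0,0]],[[-5,-17,0],[0,0,0]],[[0,0,0],[0,0,0]],[[0,0,0],[0,0,0]],[[0,0,0],[0,0,0]]]'

```text
clock: 15.65
position: [0.4712, -0.367, 0.1301]
orientation: [-3.138, -0.002, -0.006]
wrist_force: [-0.3, 0.6, -0.7]
width: 0.0487
finger_force: 62.1
```

Run:
```python
from h import *
goal(.4725,-.361,.014,-90)
for n in('top','side'):p=where(n,'used_center',.47,-.36)
cv2.imwrite('pics/s3.png',cv2.resize(p['color'][150:350,130:380],(750,600)))
```

```text
t 15.65 pos [ 0.4712 -0.367   0.1301] reader xy -0.3772 -0.4099 y head -89.92 z in reader 0.005 0.002 F [-0.3  0.6 -0.7] w 0.0487 62.1
shift mm [   1.3    6.  -116.1] turn [-0.2   0.23 -0.08] | 0.3
q [-0.77  0.57  1.73  0.01  0.84  0.79]
side used_center 0.82 xy [ 0.4736 -0.3684] [91.7 54. ] ang -0.88 z 0.1457 reader -0.3756 -0.4122 xmin -0.4264 481
```

View pics/s3.png

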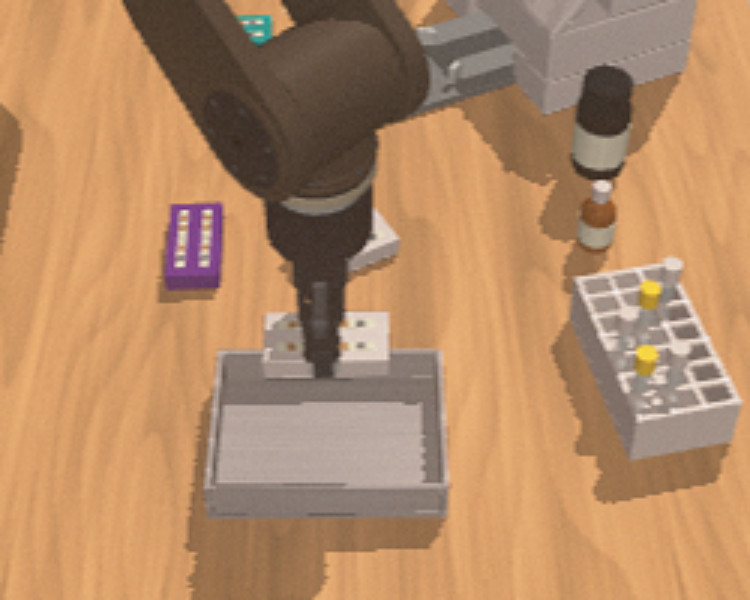

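The carrier (crop (325,345)) hangs level over the tray. Its top is 16 mm above the TCP, so I'll lower it 115 mm and let it go with a part opening.

Call:
carry_out --rows '[[[1,6,-15],[0,0,0]],[[0,0,-25],[0,0,0]],[[0,0,-25],[0,0,0]],[[0,0,-20],[0,0,0]],[[0,0,-15],[0,0,0]],[[0,0,-10],[0,0,0]],[[0,0,-5],[0,0,0]],[[0,0,0],[0,0,0]],[[0,0,0],[0,0,0]],[[0,0,0],[0,0,0]]]'

```text
clock: 16.85
position: [0.4722, -0.3626, 0.0157]
orientation: [-3.139, -0.0, -0.008]
wrist_force: [0.8, -0.2, -1.1]
width: 0.0481
finger_force: 62.1
```

Call:
carry_out --hand 0.22 --rows '[[[0,0,0],[0,0,0]],[[0,0,0],[0,0,0]],[[0,0,0],[0,0,0]],[[0,0,0],[0,0,0]],[[0,0,0],[0,0,0]],[[0,0,5],[0,0,0]],[[0,0,25],[0,0,0]],[[0,0,35],[0,0,0]],[[0,0,35],[0,0,0]],[[0,0,10],[0,0,0]]]'

```text
clock: 17.85
position: [0.4728, -0.3631, 0.1288]
orientation: [3.141, 0.001, 0.012]
wrist_force: [0.2, -0.6, -0.2]
width: 0.0666
finger_force: 0.0
```

Run:
```python
from h import *
goal(.484,-.1425,.10,-61.5)
where('side','used_center',.47,-.36);where('top','used_center',.47,-.36)
for n in('top','side'):p=where(n,'fresh_center',.484,-.143,.06)
```

```text
t 17.85 pos [ 0.4728 -0.3631  0.1288] reader xy -0.3741 -0.407 y head -89.98 z in reader 0.007 -0.004 F [ 0.2 -0.6 -0.2] w 0.0666 0.0
shift mm [ 11.2 220.6 -28.8] turn [-0.09  0.45 28.48] | 28.5
q [-0.77  0.57  1.74  0.01  0.83  0.8 ]
side used_center 0.86 xy [ 0.4738 -0.3633] [93.9 51.7] ang 0.29 z 0.026 reader -0.3733 -0.4076 xmin -0.425 669
side fresh_center 0.63 xy [ 0.5186 -0.1467] [59.3 30.6] ang 65.02 z 0.0185 reader -0.243 -0.2288 xmin -0.2741 78
```

The used carrier is flat in the tray. On to the fresh one at (0.484, -0.1425), long axis 28.5°.

Call:
carry_out --hand 0 --rows '[[[1,20,0],[0,0,4]],[[2,40,0],[0,0,4]],[[2,40,0],[0,0,4]],[[2,40,0],[0,0,4]],[[2,40,-10],[0,0,4]],[[1,30,-10],[0,0,4]],[[1,10.5,-9],[0,0,4.5]],[[0,0,0],[0,0,0]],[[0,0,0],[0,0,0]],[[0,0,0],[0,0,0]]]'

```text
clock: 19.25
position: [0.4831, -0.1427, 0.0961]
orientation: [-3.042, -0.769, -0.006]
wrist_force: [-0.4, 0.3, -0.2]
width: 0.0853
finger_force: 0.0
```

Run:
```python
from h import *
goal(.484,-.1425,.008,-61.5)
p=robot.capture('wrist'); cv2.imwrite('pics/w3.png',p['color'])
print([ (m['conf'],m['location']) for m in robot.tip_of(p,'fresh_center')])
where('side','fresh_center',.484,-.143,.06)
```

```text
t 19.25 pos [ 0.4831 -0.1427  0.0961] reader xy -0.2737 -0.2105 y head -61.63 z in reader 0.004 0.003 F [-0.4  0.3 -0.2] w 0.0853 0.0
shift mm [  0.9   0.2 -88.1] turn [-0.26  0.15  0.13] | 0.3
q [-0.42  0.52  1.99  0.01  0.64  0.65]
[(0.73, [186.3, 313.7]), (0.72, [257.2, 194.2])]
side fresh_center 0.83 xy [ 0.4829 -0.143 ] [93.3 54.8] ang 28.03 z 0.0209 reader -0.2741 -0.2107 xmin -0.3217 436
```

View pics/w3.png

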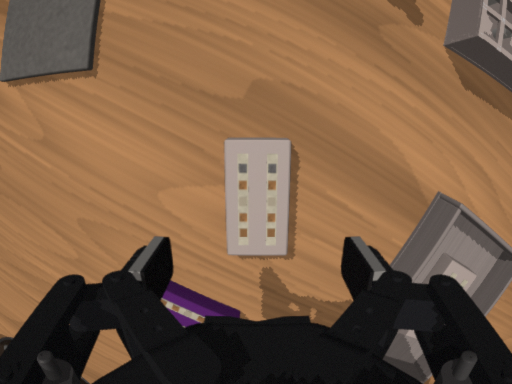

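Fresh carrier (257,195) is centred between the fingers and square to them; the purple one (195,305) is clear. Lowering and gripping.

Call:
carry_out --rows '[[[1,0,-15],[0,0,0]],[[0,0,-20],[0,0,0]],[[0,0,-20],[0,0,0]],[[0,0,-18],[0,0,0]],[[0,0,-12],[0,0,0]],[[0,0,-5],[0,0,0]],[[0,0,0],[0,0,0]],[[0,0,0],[0,0,0]],[[0,0,0],[0,0,0]],[[0,0,0],[0,0,0]]]'

```text
clock: 20.45
position: [0.4842, -0.1419, 0.0066]
orientation: [-3.042, -0.773, -0.007]
wrist_force: [0.3, 0.2, 0.4]
width: 0.0857
finger_force: 0.0
```

Call:
carry_out --hand 1 --rows '[[[0,0,0],[0,0,0]],[[0,0,0],[0,0,0]],[[0,0,0],[0,0,0]],[[0,0,0],[0,0,0]],[[0,0,0],[0,0,0]],[[0,0,0],[0,0,0]],[[0,0,0],[0,0,0]],[[0,0,0],[0,0,0]],[[0,0,10],[0,0,0]],[[0,0,30],[0,0,0]]]'

```text
clock: 21.45
position: [0.483, -0.1415, 0.0452]
orientation: [-3.039, -0.772, -0.0]
wrist_force: [0.6, 0.0, 0.3]
width: 0.0485
finger_force: 62.1
```

Run:
```python
from h import *
x,y=O-.108*RX; print(x,y)
goal(x,y,.05,-65.6)
where('side','fresh_center',.484,-.143,.06)
```

```text
0.5470461646329329 0.11748472157894949
t 21.45 pos [ 0.483  -0.1415  0.0452] reader xy -0.2733 -0.2093 y head -61.49 z in reader 0.001 0.006 F [0.6 0.  0.3] w 0.0485 62.1
shift mm [ 64.1 258.9   4.8] turn [-0.37 -0.06 -4.11] | 4.1
q [-0.42  0.61  2.02  0.01  0.52  0.64]
side fresh_center 0.84 xy [ 0.4835 -0.1435] [96.3 51.7] ang 25.75 z 0.059 reader -0.2737 -0.2114 xmin -0.3223 285
```

Call:
carry_out --rows '[[[0,5,25],[0,0,0]],[[6,25,10],[0,0,-1]],[[10,40,0],[0,0,-1]],[[10,40,0],[0,0,-1]],[[10,40,0],[0,0,-1.1]],[[10,40,0],[0,0,0]],[[10,40,0],[0,0,0]],[[5,20,0],[0,0,0]],[[3,9,0],[0,0,0]],[[0,0,0],[0,0,0]]]'

```text
clock: 22.55
position: [0.5479, 0.1177, 0.0808]
orientation: [-3.066, -0.666, -0.005]
wrist_force: [0.1, -0.5, 0.3]
width: 0.0485
finger_force: 62.1
```

Run:
```python
from h import *
x,y=O-.108*RX
goal(x,y,.018,-65.6)
where('side','fresh_center',x,y,.06);where('top','fresh_center',x,y,.06)
p=robot.capture('wrist'); cv2.imwrite('pics/w4.png',p['color'])
```

```text
t 22.55 pos [0.5479 0.1177 0.0808] reader xy -0.1071 -0.0001 y head -65.51 z in reader 0.004 0.003 F [ 0.1 -0.5  0.3] w 0.0485 62.1
shift mm [ -0.9  -0.3 -62.8] turn [-0.26  0.15 -0.09] | 0.3
q [0.09 0.6  1.86 0.01 0.68 1.23]
side fresh_center 0.66 xy [0.5494 0.111 ] [95.8 63.1] ang 25.0 z 0.0949 reader -0.1085 -0.0069 xmin -0.1566 212
```

View pics/w4.png

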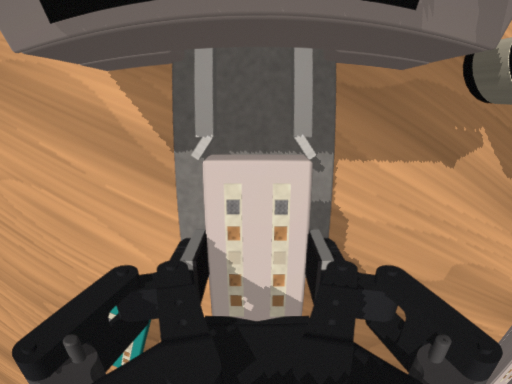

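The carrier sits square over the deck ((204–311, 157)), heading into the rails, whose inner edges are at columns 213 and 294. I'll check the lateral offset with the fisheye model.

Run:
```python
from h import *
p=robot.capture('wrist')
def proj(P):
    c=(np.array(P)-p['eye'])@rot(p['orientation']); r=np.hypot(c[0],c[1]); th=np.arctan2(r,c[2]); return np.round([p['cx']+p['fx']*th*c[0]/r,p['cy']+p['fy']*th*c[1]/r],1)
print(p['cx'],p['cy'],p['fx'])
for x in(-.05,-.02):
    for y in(-.0385,-.0265,.0265,.0385): print(x,y,proj([*(O+x*RX+y*RY),.029]))
s=robot.read_state(); P=np.array(s['position'])
for y in(-.025,.025): print('carrier front',proj([*(P[:2]+.0475*RX+y*RY),P[2]+.0155]))
g=p['color']
for row in(80,100,120): print(row,g[row,185:325:1].mean(1).astype(int).tolist())
```

```text
256.68609806320615 191.91746101038075 297.3186396354542
-0.05 -0.0385 [312.  126.7]
-0.05 -0.0265 [293.9 126.3]
-0.05 0.0265 [212.8 126.4]
-0.05 0.0385 [194.9 126.9]
-0.02 -0.0385 [312.5  81.4]
-0.02 -0.0265 [294.3  80.7]
-0.02 0.0265 [212.3  81.1]
-0.02 0.0385 [194.2  81.9]
carrier front [312.2 157.2]
carrier front [197.6 157.3]
80 [77, 78, 77, 78, 78, 77, 78, 79, 81, 109, 130, 135, 134, 137, 135, 136, 135, 136, 136, 135, 136, 135, 135, 135, 137, 136, 132, 113, 80, 73, 73, 77, 78, 76, 77, 78, 80, 77, 78, 78, 78, 78, 76, 77, 76, 75, 74, 75, 77, 79, 81, 83, 83, 82, 80, 79, 77, 77, 76, 78, 78, 78, 79, 78, 79, 77, 78, 77, 77, 75, 76, 77, 79, 77, 78, 78, 77, 77, 75, 75, 77, 77, 77, 77, 76, 76, 76, 77, 76, 76, 76, 74, 74, 76, 77, 77, 76, 79, 77, 78, 78, 78, 77, 78, 79, 79, 76, 72, 80, 116, 135, 136, 137, 137, 136, 137, 137, 136, 135, 136, 135, 137, 136, 136, 136, 135, 134, 119, 79, 74, 72, 71, 72, 73, 72, 71, 73, 75, 75, 75]
100 [75, 76, 77, 79, 80, 79, 79, 78, 80, 100, 125, 134, 133, 132, 134, 133, 135, 134, 134, 134, 135, 134, 134, 132, 135, 133, 133, 118, 81, 73, 73, 75, 78, 78, 82, 80
[... 337 characters left out ...]
, 133, 135, 134, 135, 134, 134, 134, 134, 128, 111, 83, 78, 77, 77, 77, 78, 78, 77, 77, 76, 78, 76]
120 [78, 75, 74, 74, 73, 75, 78, 78, 80, 91, 118, 130, 132, 133, 131, 132, 133, 134, 133, 134, 133, 133, 133, 134, 134, 133, 132, 118, 92, 76, 75, 74, 76, 77, 79, 77, 78, 77, 76, 75, 75, 76, 77, 78, 79, 78, 79, 80, 79, 78, 77, 77, 76, 76, 78, 77, 79, 79, 78, 80, 79, 79, 78, 79, 79, 80, 79, 78, 77, 77, 77, 79, 80, 80, 80, 80, 79, 78, 76, 76, 75, 76, 76, 76, 75, 79, 79, 81, 81, 80, 81, 79, 78, 77, 75, 77, 75, 75, 76, 76, 77, 78, 78, 78, 78, 77, 75, 73, 88, 122, 132, 134, 133, 133, 132, 133, 133, 133, 132, 133, 133, 133, 133, 132, 132, 132, 124, 97, 78, 75, 78, 76, 78, 76, 76, 75, 78, 76, 77, 75]
```

The frame matches the rails to within a pixel, and the carrier is about 1 mm toward -y. Lowering it onto the deck with that correction.

Call:
carry_out --rows '[[[-1.2,0.4,-10],[0,0,0]],[[0,0,-15],[0,0,0]],[[0,0,-15],[0,0,0]],[[0,0,-12],[0,0,0]],[[0,0,-6],[0,0,0]],[[0,0,-3],[0,0,0]],[[0,0,-2],[0,0,0]],[[0,0,0],[0,0,0]],[[0,0,0],[0,0,0]],[[0,0,0],[0,0,0]]]'

```text
clock: 23.85
position: [0.5469, 0.1176, 0.0184]
orientation: [-3.067, -0.664, -0.007]
wrist_force: [1.1, -0.4, -1.3]
width: 0.0481
finger_force: 62.1
```

Call:
carry_out --hand 0.2 --rows '[[[0,0,0],[0,0,0]],[[0,0,0],[0,0,0]],[[0,0,0],[0,0,0]],[[0,0,0],[0,0,0]],[[0,0,0],[0,0,0]],[[0,0,5],[0,0,0]],[[0,0,15],[0,0,0]],[[0,0,20],[0,0,0]],[[0,0,20],[0,0,0]],[[0,0,0],[0,0,0]]]'

```text
clock: 24.85
position: [0.5478, 0.1177, 0.0804]
orientation: [-3.067, -0.664, -0.012]
wrist_force: [-0.7, 0.4, 0.2]
width: 0.0682
finger_force: 0.0
```

Run:
```python
from h import *
x,y=O-.18*RX
goal(x,y,.09,-65.6)
where('side','fresh_center',*(O-.108*RX),.06);where('top','fresh_center',*(O-.108*RX),.06)
```

```text
t 24.85 pos [0.5478 0.1177 0.0804] reader xy -0.1072 -0.0001 y head -65.58 z in reader 0.008 0.002 F [-0.7  0.4  0.2] w 0.0682 0.0
shift mm [-66.3 -29.9   9.6] turn [-0.29  0.38 -0.02] | 0.5
q [0.09 0.6  1.87 0.01 0.67 1.23]
side fresh_center 0.93 xy [0.5459 0.1143] [94.3 54.3] ang 20.24 z 0.0311 reader -0.1103 -0.0025 xmin -0.1582 293
```

Released on the deck. I'll shut the fingers, go behind its outer end (x_r ≈ -0.18), lower, and push it in upright for the first part.

Call:
carry_out --hand 1 --rows '[[[-16,-7.5,0],[0,0,0]],[[-17,-7.5,0],[0,0,0]],[[-17,-7.5,0],[0,0,0]],[[-17,-7.5,0],[0,0,0]],[[0,0,-10],[0,0,0]],[[0,0,-20],[0,0,0]],[[0,0,-20],[0,0,0]],[[0,0,-10],[0,0,0]],[[0,0,0],[0,0,0]],[[0,0,0],[0,0,0]]]'

```text
clock: 26.05
position: [0.48, 0.0877, 0.0178]
orientation: [-3.067, -0.664, -0.005]
wrist_force: [-0.9, 0.3, 0.6]
width: -0.0003
finger_force: 0.0
```

Run:
```python
from h import *
x,y=O-.06*RX
goal(x,y,.02,-65.6)
where('side','fresh_center',*(O-.108*RX),.06);where('top','fresh_center',*(O-.108*RX),.06)
```

```text
t 26.05 pos [0.48   0.0877 0.0178] reader xy -0.1814 0.0006 y head -65.58 z in reader 0.004 0.003 F [-0.9  0.3  0.6] w -0.0003 0.0
shift mm [110.8  49.6   2.2] turn [-0.26  0.13 -0.02] | 0.3
q [0.04 0.65 2.07 0.01 0.42 1.18]
side fresh_center 0.73 xy [0.5479 0.1163] [97.5 63.2] ang 19.0 z 0.0306 reader -0.1077 -0.0015 xmin -0.1572 296
top fresh_center 0.5 xy [0.5886 0.1271] [38.9 15.4] ang -88.2 z 0.03 reader -0.0662 -0.0084 xmin -0.0788 50
```

Call:
carry_out --rows '[[[4.55,2.05,2],[0,0,0]],[[4.55,2.05,0],[0,0,0]],[[5.45,2.45,0],[0,0,0]],[[5.45,2.45,0],[0,0,0]],[[5.45,2.45,0],[0,0,0]],[[5.45,2.45,0],[0,0,0]],[[5.45,2.45,0],[0,0,0]],[[5.45,2.45,0],[0,0,0]],[[5.45,2.45,0],[0,0,0]],[[5.45,2.45,0],[0,0,0]]]'

```text
clock: 27.25
position: [0.5329, 0.1115, 0.02]
orientation: [-3.067, -0.663, -0.006]
wrist_force: [-0.0, 0.0, -0.4]
width: -0.0001
finger_force: 0.1
```

Run:
```python
from h import *
x,y=O-.06*RX
goal(x,y,.02,-65.6)
where('side','fresh_center',*(O-.08*RX),.06)
```

```text
t 27.25 pos [0.5329 0.1115 0.02  ] reader xy -0.1234 0.0004 y head -65.59 z in reader 0.004 0.003 F [-0.   0.  -0.4] w -0.0001 0.1
shift mm [57.9 25.9  0. ] turn [-0.26  0.15 -0.01] | 0.3
q [0.08 0.68 1.93 0.01 0.52 1.22]
side fresh_center 0.55 xy [0.5832 0.135 ] [102.1  59.4] ang 24.9 z 0.0314 reader -0.0678 0.001 xmin -0.1187 265
```

Sliding straight into the channel. Continuing to TCP x_r = -0.06.

Call:
carry_out --rows '[[[5.8,2.6,0],[0,0,0]],[[5.8,2.6,0],[0,0,0]],[[5.8,2.6,0],[0,0,0]],[[5.8,2.6,0],[0,0,0]],[[5.8,2.6,0],[0,0,0]],[[5.8,2.6,0],[0,0,0]],[[5.8,2.6,0],[0,0,0]],[[5.8,2.6,0],[0,0,0]],[[5.8,2.6,0],[0,0,0]],[[5.0,2.2,0],[0,0,0]]]'

```text
clock: 28.35
position: [0.5901, 0.1371, 0.0199]
orientation: [-3.067, -0.663, -0.006]
wrist_force: [1.1, 0.4, -0.2]
width: 0.0005
finger_force: 0.1
```

Run:
```python
from h import *
x,y=O-.07*RX
goal(x,y,.06,-65.6,29,14)
where('side','fresh_center',*(O-.02*RX),.06)
```

```text
t 28.35 pos [0.5901 0.1371 0.0199] reader xy -0.0607 0.0001 y head -65.59 z in reader 0.004 0.003 F [ 1.1  0.4 -0.2] w 0.0005 0.1
shift mm [-8.5 -3.9 40.1] turn [  6.76 -27.98  -0.07] | 28.8
q [0.12 0.73 1.78 0.01 0.63 1.26]
side fresh_center 0.71 xy [0.6274 0.1522] [62.9 51. ] ang 24.23 z 0.0324 reader -0.0205 -0.0016 xmin -0.052 138
```

Now the final push needs a lean. I'll fit the arm's planar kinematics from the logged poses to find which lean is reachable.

```bash
cat > k.py <<'E'
from h import *
D=np.array([[.492,1.559,.625,.231],[.55,1.88,.5474,.1001],[.57,1.73,.597,.1301],[.52,1.99,.5037,.0961],[.61,2.02,.503,.0452],[.65,2.07,.488,.0178],[.73,1.78,.6058,.0199]])
A1=[];b=[]
for a,c,r,z in D: A1+=[[1,0,np.sin(a),np.sin(a+c)],[0,1,np.cos(a),np.cos(a+c)]]; b+=[r,z]
x,res,*_=np.linalg.lstsq(np.array(A1),np.array(b),rcond=None); print('a1,h-Lt,L2,L3',x.round(3),np.abs(np.array(A1)@x-b).max().round(4))
q=[.004,.56,2.151]; wr=x[0]+x[2]*np.sin(q[1])+x[3]*np.sin(q[1]+q[2]); wz=x[1]+x[2]*np.cos(q[1])+x[3]*np.cos(q[1]+q[2])
t=np.array([.292,.218,-.931]); p=np.array([.5182,.1232,.0645])
# wrist = p - Lt*t ; radius and height(wz+Lt)
w=lambda Lt:p-Lt*t
L=np.linspace(.1,.4,301); e=[np.hypot(*w(l)[:2])-wr for l in L]; e2=[w(l)[2]-(wz+l) for l in L]
Lt=L[np.argmin(np.square(e)+np.square(e2))]; print('Lt',Lt,np.min(np.abs(e)),np.min(np.abs(e2)))
def q5(xr,z,lean,ld):
    d=np.deg2rad(ld); tt=np.array([np.sin(np.deg2rad(lean))*np.cos(d),np.sin(np.deg2rad(lean))*np.sin(d),-np.cos(np.deg2rad(lean))])
    P=np.array([*(O+xr*RX),z]); W=P-Lt*tt; r=np.hypot(*W[:2])-x[0]; zz=W[2]-x[1]-Lt
    D2=np.hypot(r,zz); c=(D2**2-x[2]**2-x[3]**2)/(2*x[2]*x[3]); q3=np.arccos(c); q2=np.arctan2(r,zz)-np.arctan2(x[3]*np.sin(q3),x[2]+x[3]*np.cos(q3))
    f=q2+q3; h=np.arctan2(W[1],W[0]); F=np.array([np.sin(f)*np.cos(h),np.sin(f)*np.sin(h),np.cos(f)]); return np.round(np.arccos(F@tt),3),np.round(f,2),h.round(2)
for xr,z in((-.07,.06),(-.065,.022),(-.03,.022),(-.006,.022)):
    print(xr,z,[(l,q5(xr,z,l,14)[0],q5(xr,z,l,24.4)[0]) for l in(20,24,26,28,30,35)])
E
python3 k.py
```

```text
a1,h-Lt,L2,L3 [ 0.008 -0.04   0.527  0.405] 0.0083
Lt 0.23500000000000004 0.00010342903451210361 2.27126755095175e-05
-0.07 0.06 [(20, np.float64(0.19), np.float64(0.216)), (24, np.float64(0.083), np.float64(0.136)), (26, np.float64(0.03), np.float64(0.114)), (28, np.float64(0.029), np.float64(0.115)), (30, np.float64(0.083), np.float64(0.139)), (35, np.float64(0.225), np.float64(0.25))]
-0.065 0.022 [(20, np.float64(0.116), np.float64(0.149)), (24, np.float64(0.011), np.float64(0.098)), (26, np.float64(0.05), np.float64(0.109)), (28, np.float64(0.105), np.float64(0.143)), (30, np.float64(0.161), np.float64(0.188)), (35, np.float64(0.305), np.float64(0.317))]
-0.03 0.022 [(20, np.float64(0.174), np.float64(0.198)), (24, np.float64(0.066), np.float64(0.119)), (26, np.float64(0.012), np.float64(0.101)), (28, np.float64(0.044), np.float64(0.11)), (30, np.float64(0.1), np.float64(0.142)), (35, np.float64(0.241), np.float64(0.26))]
-0.006 0.022 [(20, np.float64(0.215), np.float64(0.235)), (24, np.float64(0.107), np.float64(0.146)), (26, np.float64(0.052), np.float64(0.114)), (28, np.float64(0.003), np.float64(0.102)), (30, np.float64(0.058), np.float64(0.118)), (35, np.float64(0.198), np.float64(0.222))]
```

Leaning straight forward by 26–28° meets the wrist singularity, where the tool lines up with the forearm. I'll lean 33° toward heading 40° instead, about 0.26 rad off it, and do the turn raised and clear.

```bash
cat >> h.py <<'E'
def goal2(xr,z,lean,ld,yr=0):
    s=st(); l,d=np.deg2rad([lean,ld]); t=np.array([np.sin(l)*np.cos(d),np.sin(l)*np.sin(d),-np.cos(l)])
    yv=-np.array([*RY,0]); yv=yv-(yv@t)*t; yv/=np.linalg.norm(yv); T=np.c_[np.cross(yv,t),yv,t]
    P=np.array([*(O+xr*RX+yr*RY),z]); w=np.rad2deg((R.from_matrix(T)*R.from_matrix(rot(s['orientation'])).inv()).as_rotvec())
    print('shift',((P-s['position'])*1000).round(1),'turn',w.round(2),np.linalg.norm(w).round(1),'q',np.round(s['joint_positions'],2))
E
python3 - <<'E'
from h import *
goal2(-.08,.10,33,40)
E
```

```text
t 28.45 pos [0.5903 0.1371 0.0199] reader xy -0.0605 0.0 y head -65.58 z in reader 0.005 0.003 F [-1.  -0.1  0.7] w 0.0 0.0
shift [-17.8  -8.1  80.1] turn [ 20.41 -25.54   2.3 ] 32.8 q [0.12 0.73 1.78 0.01 0.63 1.26]
```

Call:
carry_out --rows '[[[-9,-4,0],[0,0,0]],[[-9,-4,15],[0,0,0]],[[0,0,30],[0,0,0]],[[0,0,35],[0,0,0]],[[0,0,0],[0,0,0]],[[0,0,0],[0,0,0]],[[0,0,0],[0,0,0]],[[0,0,0],[0,0,0]],[[0,0,0],[0,0,0]],[[0,0,0],[0,0,0]]]'

```text
clock: 29.45
position: [0.5714, 0.1288, 0.0994]
orientation: [-3.067, -0.663, -0.004]
wrist_force: [-0.1, -0.1, 0.2]
width: 0.0003
finger_force: 0.0
```

Call:
carry_out --rows '[[[0,0,0],[2.04,-2.55,0.23]],[[0,0,0],[2.04,-2.55,0.23]],[[0,0,0],[2.04,-2.55,0.23]],[[0,0,0],[2.04,-2.55,0.23]],[[0,0,0],[2.04,-2.55,0.23]],[[0,0,0],[2.04,-2.55,0.23]],[[0,0,0],[2.04,-2.55,0.23]],[[0,0,0],[2.04,-2.55,0.23]],[[0,0,0],[2.04,-2.55,0.23]],[[0,0,0],[2.04,-2.55,0.23]]]'

```text
clock: 30.45
position: [0.5714, 0.1292, 0.0998]
orientation: [-2.724, -0.649, -0.719]
wrist_force: [-0.5, -0.1, -0.1]
width: -0.0004
finger_force: 0.0
```

Run:
```python
from h import *
goal2(-.075,.05,33,40)
where('top','fresh_center',*(O-.02*RX),.06)
where('side','fresh_center',*(O-.02*RX),.06)
```

```text
t 30.45 pos [0.5714 0.1292 0.0998] reader xy -0.081 0.0006 y head -61.22 z in reader 0.512 0.145 F [-0.5 -0.1 -0.1] w -0.0004 0.0
shift [  5.7   1.9 -49.8] turn [ 0.46 -0.76 -0.  ] 0.9 q [-0.05  0.55  2.09  1.39  0.38 -0.25]
top fresh_center 0.83 xy [0.6259 0.1552] [57.  55.8] ang -65.84 z 0.0307 reader -0.0206 0.0017 xmin -0.0486 284
side fresh_center 0.61 xy [0.6285 0.1519] [61.1 54.8] ang 22.73 z 0.0316 reader -0.0196 -0.0023 xmin -0.0509 178
```

Lean reached cleanly. The carrier's outer end is at x_r ≈ -0.049. Lowering behind it.

Call:
carry_out --rows '[[[3,1,-8],[0,0,0]],[[3,1,-10],[0,0,0]],[[0,0,-10],[0,0,0]],[[0,0,-10],[0,0,0]],[[0,0,-10],[0,0,0]],[[0,0,-10],[0,0,0]],[[0,0,-10],[0,0,0]],[[0,0,-6],[0,0,0]],[[0,0,-3],[0,0,0]],[[0,0,0],[0,0,0]]]'

```text
clock: 31.65
position: [0.5774, 0.1318, 0.0226]
orientation: [-2.724, -0.649, -0.715]
wrist_force: [1.0, 0.0, 0.2]
width: -0.0001
finger_force: 0.0
```

Run:
```python
from h import *
goal2(-.03,.0225,33,40)
```

```text
t 31.65 pos [0.5774 0.1318 0.0226] reader xy -0.0745 0.0005 y head -61.19 z in reader 0.509 0.146 F [1.  0.  0.2] w -0.0001 0.0
shift [40.7 18.  -0.1] turn [ 0.47 -0.93 -0.05] 1.0 q [-0.05  0.71  2.11  1.83  0.38 -0.71]
```

Good, no contact. Pushing 45 mm.

Call:
carry_out --rows '[[[4.5,2,0],[0,0,0]],[[4.5,2,0],[0,0,0]],[[4.5,2,0],[0,0,0]],[[4.5,2,0],[0,0,0]],[[4.5,2,0],[0,0,0]],[[4.5,2,0],[0,0,0]],[[4.5,2,0],[0,0,0]],[[4.5,2,0],[0,0,0]],[[4.5,2,0],[0,0,0]],[[0,0,0],[0,0,0]]]'

```text
clock: 32.65
position: [0.6184, 0.1497, 0.0229]
orientation: [-2.724, -0.649, -0.717]
wrist_force: [0.7, -0.3, -0.2]
width: 0.0002
finger_force: 0.0
```

Run:
```python
from h import *
goal2(-.008,.0225,33,40)
where('top','fresh_center',*(O-.0*RX),.06)
p=where('side','fresh_center',*(O-.0*RX),.06)
cv2.imwrite('pics/s4.png',cv2.resize(p['color'][90:210,220:380],(800,600)))
```

```text
t 32.65 pos [0.6184 0.1497 0.0229] reader xy -0.0297 -0.0002 y head -61.19 z in reader 0.51 0.145 F [ 0.7 -0.3 -0.2] w 0.0002 0.0
shift [19.7  9.1 -0.4] turn [ 0.48 -0.84 -0.04] 1.0 q [-0.01  0.73  2.    1.67  0.36 -0.5 ]
top fresh_center 0.68 xy [0.6384 0.1598] [49.5 27. ] ang -65.2 z 0.031 reader -0.0073 0.0008 xmin -0.0209 121
side fresh_center 0.41 xy [0.6412 0.1598] [52.7 31. ] ang -69.97 z 0.0319 reader -0.0048 -0.0004 xmin -0.0208 80
```

View pics/s4.png

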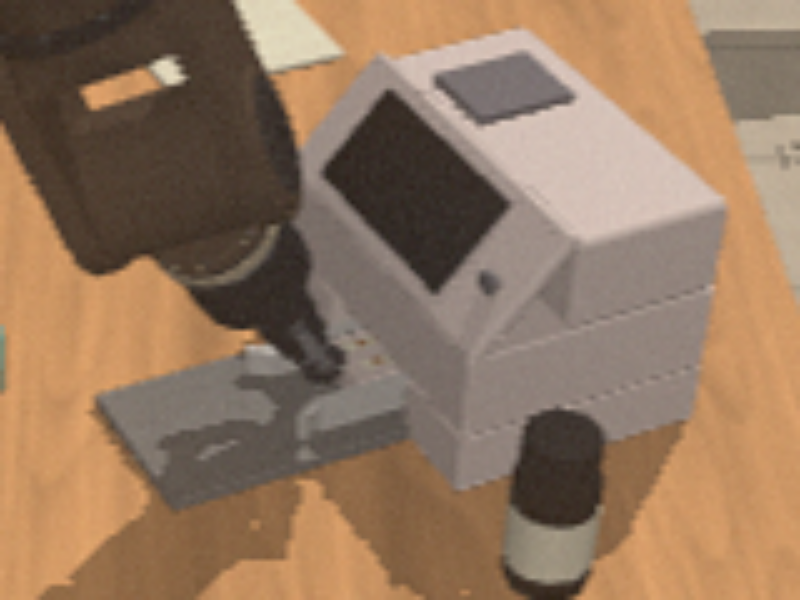

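Outer end at x_r = -0.021, a steady 9 mm ahead of the TCP, with the tool clear of the hood (tip at crop (325,365)). About 25 mm remain.

Call:
carry_out --rows '[[[2.2,1,0],[0,0,0]],[[2.2,1,0],[0,0,0]],[[2.2,1,0],[0,0,0]],[[2.2,1,0],[0,0,0]],[[2.2,1,0],[0,0,0]],[[2.2,1,0],[0,0,0]],[[2.2,1,0],[0,0,0]],[[2.2,1,0],[0,0,0]],[[2.2,1,0],[0,0,0]],[[0,0,0],[0,0,0]]]'

```text
clock: 33.85
position: [0.6379, 0.1585, 0.0229]
orientation: [-2.725, -0.649, -0.717]
wrist_force: [1.0, -0.0, -0.1]
width: -0.0001
finger_force: 0.0
```

Call:
carry_out --rows '[[[0.9,0.4,0],[0,0,0]],[[0,0,0],[0,0,0]],[[0.9,0.4,0],[0,0,0]],[[0,0,0],[0,0,0]],[[0.9,0.4,0],[0,0,0]],[[0,0,0],[0,0,0]],[[0,0,0],[0,0,0]],[[0,0,0],[0,0,0]],[[0,0,0],[0,0,0]],[[0,0,0],[0,0,0]]]'

```text
clock: 34.85
position: [0.6403, 0.1596, 0.0229]
orientation: [-2.725, -0.649, -0.717]
wrist_force: [-0.2, 1.6, -0.1]
width: -0.0004
finger_force: 0.2
```

Run:
```python
from h import *
goal2(-.005,.0225,33,40)
```

```text
t 34.85 pos [0.6403 0.1596 0.0229] reader xy -0.0057 -0.0002 y head -61.21 z in reader 0.51 0.145 F [-0.2  1.6 -0.1] w -0.0004 0.2
shift [ 0.5  0.4 -0.4] turn [ 0.48 -0.87 -0.02] 1.0 q [ 0.01  0.75  1.95  1.57  0.35 -0.37]
```

Call:
carry_out --rows '[[[0.9,0.4,0],[0,0,0]],[[0,0,0],[0,0,0]],[[0,0,0],[0,0,0]],[[0.9,0.4,0],[0,0,0]],[[0,0,0],[0,0,0]],[[0,0,0],[0,0,0]],[[0,0,0],[0,0,0]],[[0,0,0],[0,0,0]],[[0,0,0],[0,0,0]],[[0,0,0],[0,0,0]]]'

```text
clock: 35.85
position: [0.641, 0.1603, 0.0226]
orientation: [-2.725, -0.649, -0.714]
wrist_force: [-10.7, -3.2, 4.7]
width: -0.0
finger_force: 5.6
```

Resistance of 11 N at TCP x_r = -0.005, just where the outer end should be at +4 mm. Backing off and checking.

Call:
carry_out --rows '[[[-4,-1.8,0],[0,0,0]],[[-9,-4,0],[0,0,0]],[[-14,-6,0],[0,0,0]],[[-14,-6,5],[0,0,0]],[[-10,-4,10],[0,0,0]],[[-5,-2,10],[0,0,0]],[[0,0,10],[0,0,0]],[[0,0,0],[0,0,0]],[[0,0,0],[0,0,0]],[[0,0,0],[0,0,0]]]'

```text
clock: 36.85
position: [0.5862, 0.1367, 0.0576]
orientation: [-2.725, -0.649, -0.717]
wrist_force: [-1.0, -0.0, -0.8]
width: -0.0001
finger_force: 0.0
```

Run:
```python
from h import *
s=st()
p=robot.capture('wrist')
def proj(P):
    c=(np.array(P)-p['eye'])@rot(p['orientation']); r=np.hypot(c[0],c[1]); th=np.arctan2(r,c[2]); return np.array([p['cx']+p['fx']*th*c[0]/r,p['cy']+p['fy']*th*c[1]/r])
for nm,x,z in(('lip',0,.044),('carrier bottom home',.004,.010),('carrier top home',.004,.03),('10mm short bottom',-.006,.01)): print(nm,proj([*(O+x*RX),z]).round(1))
cv2.imwrite('pics/w5.png',p['color'])
where('side','used_center',.47,-.36)
```

```text
t 36.85 pos [0.5862 0.1367 0.0576] reader xy -0.0644 0.0013 y head -61.21 z in reader 0.51 0.146 F [-1.  -0.  -0.8] w -0.0001 0.0
lip [268.2 141.3]
carrier bottom home [272.6 156.1]
carrier top home [270.4 144.8]
10mm short bottom [271.8 168.8]
side used_center 0.86 xy [ 0.4734 -0.3634] [93.6 54.3] ang -1.27 z 0.0256 reader -0.3737 -0.4075 xmin -0.4254 674
```

View pics/w5.png

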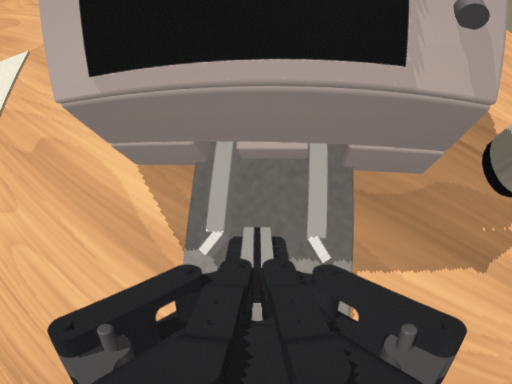

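The wrist view shows the carrier's end face just inside the lip at (272,143–158). Its bottom edge is predicted at row 156 when home and row 169 when 10 mm short. I'll read the exact row and hand in if it agrees.

Run:
```python
from h import *
g=cv2.imread('pics/w5.png').mean(2); c=g[130:175,255:290].mean(1); print(c.astype(int).tolist())
e=150+np.argmin(np.diff(c[20:])); print('bottom edge row',e+.5)
if e<160: print(robot.sign_off())
```

```text
[111, 111, 111, 111, 111, 111, 111, 110, 111, 110, 111, 122, 151, 159, 160, 160, 158, 154, 143, 124, 115, 113, 113, 112, 112, 112, 111, 110, 104, 97, 97, 96, 96, 96, 96, 96, 96, 96, 95, 95, 96, 96, 96, 96, 96]
bottom edge row 158.5
the job is handed in; nothing more can be done
None
```

The used carrier is in the discard tray and the fresh one is pushed in against the back stop, within about 2 mm of fully home by the wrist camera; I handed the job in at about 37 s and the sign-off returned no verdict.

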